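Set up the pudding water bath

ROBOT

A 7-joint arm with a two-finger parallel gripper is mounted at the origin on the work surface. World frame = base frame: x ahead of the robot, y to its left, z up, the work surface at z = 0. Lengths are in mm, angles in rad, forces in N, time in s.
With the tool pointing down it reaches from about 400 to 875 mm from the base axis. Payload 6.5 kg.
Tool frame: the origin (TCP) lies midway between the tips of the shut fingers; the grasp point (between the pads) lies 19 mm behind it; z points along the fingers, y is the direction in which the jaws open and shut (so a half turn about z gives the same grasp; the last joint's range is limited). The gripper opens to 85 mm and grips with 20 to 120 N. Pads are 22 mm wide; open, the fingers measure 114 mm over their backs; the gripper's body (76 mm by 85 mm) begins 54 mm behind the grasp point. The pads swing forward as they close: fully open they stand 13 mm farther back than shut.
Start: joints at [1.24, 0.536, -0.004, 1.538, 0.003, 1.067, -0.071], TCP at [170.111, -627.337, 231.29] pointing down, gripper open.
Joint ranges: [-2.7, 2.7], [-0.37, 2.16], [-1.27, 1.26], [0.24, 2.4], [-1.31, 4.45], [0.19, 1.91], [-2.76, 2.76]. Speed limits (rad/s): [2.39, 2.39, 3.14, 3.14, 3.14, 3.14, 3.14].

INTERFACE

Orientations are given as a 3x3 rotation matrix whose columns are the frame's x, y, z axes.
In Python, from plant import robot gives the robot as it stands.
- The arm moves only by the tool apply_moves, never from a script. Its argument "increments" is a list of rows, each a list of 3 entries, a list of its own where there are three numbers: the opening, from 0 (shut) to 1 (fully open), then the shift along the tool's x, y, z in m, then the turn about the tool's z in units of 8 degrees (1.0 is 8 degrees). A call has 1 to 12 rows; each row is the pose to reach, as a shift and turn from the pose commanded when the call began, along the tool's axes at that moment; what a row does not reach only later rows make up. A row lasts 1/10 s, in which the tool goes at most 50 mm and 8.59 degrees, less where a joint would pass 70% of its speed; a pose out of reach is approached as far as the arm can. A call with a gripper value outside its range is refused whole. The fingers move at their own pace and stop on an object; "grip_force" is the grip in N (left out, the last holds). Time passes only in rows, so rows that repeat a pose let the fingers close. It gives the time, the measured TCP pose, the force and the opening at its end, in the units of the state.
- robot.get_state(): the state, without advancing time (a new reading comes with each control period).
- robot.get_image(name): name is "side" or "top"; returns a dict with "img" (480x640x3 uint8, red, green, blue), "camera_matrix" (3x3 intrinsics, pixels), "pose" (4x4, takes a point from camera to world coordinates). Camera axes: x right, y up, looking along -z (the intrinsics and any distortion apply to the point x, -y, -z); pixel columns grow to the right and rows downward; lengths in mm; the calibration is good to about 2 mm. A picture is of the moment at which its call begins. There is no depth.
- robot.job_done(): hands the job in, once; it reports no verdict.
Trained networks look in a picture, given as the dict that the camera call returned (one of the last four; its "shot" number tells which), for a name from the list of things; names that differ only in an ending like _2 or _b are one class to them, and where a whole thing is asked for, a point or a joint stands for the part that bears it (a point fixed in the world has none). Each returns a list of dicts, best first, with "conf" (0 to 1); they miss things now and then, are a little off and sometimes report something else, mostly with a low value. They report only what shows in the picture. A call takes as long as a camera call. They do not tell look-alikes from the thing itself.
- robot.search_frame(thing, picture): "xyz" ([x, y, z] in mm, in the coordinates of the camera as it stood for that picture, good to about 4 mm: the middle of the surface that is visible of it).
- robot.silhouettes(thing, picture): "region" (480x640 bool, what is visible of it).
The state is a dict: "clock": time; "q": joint angles; "dq": joint speeds; "joint_torque": joint torques, N m; "ee_pos": TCP position; "eef_rot": TCP orientation; "force": force on the tool from outside, world axes, zero at the start; "ft_torque": the same for the moment, N m; "gripper_width": finger opening in mm.
Only numpy, scipy, OpenCV 4.12 (cv2) and the standard library are available. Lean on these libraries where they do the work, as an engineer would, in place of code of your own. Each camera call takes 0.05 s, during which the arm holds its last target. There are 200 camera calls.

TASK

Lift every steel pudding cup up and off the cup rail and set it gently, upright, on the floor of the tin on the hob. Take the clip-on thermometer from its stand and clip it over any edge of the tin, pushed well down on the rim; once all cups are in and the thermometer is on, throw the toggle switch fully over to turn the hob on. Leave the jar, rolling board, pot lid and tongs where they are, and keep the tin on the hob.

Things in the scene. Friction and masses are not known exactly. Their poses are not given: they have to be found in the camera images.
- cup1: Pudding cup, red tab; any cup may be absent. All cups alike: steel, rim 52 mm, foot 44 mm across, 45 mm high, 0.12 kg; origin under its centre, z up. 16 mm wide strap up its -x side (x = -26 mm), to z = 84 mm, then bent over as a hook (see cup2). Above the hook an upright plastic grip tab at x = y = 0, 10 mm thick in x, 16 mm wide in y, from 94 to 132 mm above the origin.
- cup2: Pudding cup like cup1, yellow tab. The hook is an inverted V, 16 mm wide in y; its inner apex, where the rail bar lies (along the cup's y), is 92 mm above the origin at x = 0; it ends in a lip on the +x side (x = 15 to 18 mm, lip bottom at 76 mm). The slot opens downward.
- cup3: Pudding cup like cup1, blue tab. To unhook any cup: raise it about 25 mm (the lip clears the bar after 16 mm, the cup's rim meets the bar after 36 mm), draw it at least 40 mm towards its -x, then lift freely.
- cup4: Pudding cup like cup1, white tab. Hanging cups are nearly upright, their origins 49 mm above the counter.
- cup5: Pudding cup like cup1, orange tab.
- rail: Fixed cup rail: a level steel bar 10 mm thick, 360 mm long along its y, axis 135 mm above the counter, on two 14 mm posts at y = +-180 mm with round feet 70 mm across. Origin on the counter under the middle of the bar. Cups hang on it at about y = -140, -70, 0, 70 or 140 mm, their x axes along the rail's x.
- hob: Fixed black glass hob, 350 (x) x 300 (y) x 8 mm; origin at the centre of its underside.
- tin: Loose open rectangular aluminium tin, 270 (x) x 210 (y) x 50 mm high outside, walls and floor 4 mm thick, 0.8 kg, standing on the hob; origin at the centre of its underside. It may be knocked a few centimetres aside on the hob during the work.
- stand: Fixed thermometer stand: wooden block 90 (x) x 80 (y) x 10 mm with an upright steel fin along x, 70 mm long, 4 mm thick, top edge 50 mm above the counter; origin at the centre of its underside. At the start the thermometer clip sits astride the fin.
- clip: Loose clip-on thermometer, 0.055 kg, a sprung clip like a clothes peg, 16 mm wide in x, 80 mm high, jaws down: black half on the -y side (30 mm dial, 5 mm thick, on its outer face), red half on +y. This pose is the black half's: origin midway between the jaw ends when closed on a 4 mm edge, z up to the handles. Jaws are 5 mm thick.
- clip_pivot (a point): Centre of the clip's pivot pin, 38 mm above the clip's origin; midway between the halves however far it is open. The pin (radius 4 mm) is the roof: an edge goes in at most 34 mm. Two handles rise from the pivot and spread to 44 mm over their outer faces at their ends, 42 mm above the pivot.
- clip_tip (a point): Point 8 mm above the clip's origin, fixed to the black half: midway between the jaws near their ends when clipped on.
- clip_jaw (a joint): Angle between the clip's halves: 0 on a 4 mm edge, 0.6 at the stop. Squeeze the handle ends along y (about 10 N) to about 20 mm outer width: the jaw ends stand 27 mm apart and each half tilts 0.3 rad. Let go and the jaws shut with about 6 N.
- switch (a joint): Toggle switch that turns the hob on: 0 = off (its lever leans to the base's -x), 1.0 = fully on (leans as far to the base's +x). It stays where it is left; about 1 to 2 N at the tip moves it.
- switch_base: Fixed switch base plate/box 70 (x) x 50 (y) x 25 mm, origin at the centre of its underside; the lever's hinge lies 22 mm above it, along y.
- switch_tip (a point): Centre of the 26 mm ball at the end of the 60 mm lever, about 75 mm above the counter at both ends of its swing; it travels 58 mm along the base's +x from off to on.
- jar: Bystander: pink plastic jar with a twist cap, 84 mm across, 120 mm high; origin under its centre.
- chakla: Bystander: round wooden rolling board (chakla), 180 mm across, 35 mm high; origin under its centre.
- pot_lid: Bystander: aluminium pot lid, 150 mm across, 34 mm high with its knob; origin under its centre.
- chimta: Bystander: steel tongs (chimta), 240 mm long along x, 6 mm thick, lying flat; origin under the middle.
Not all that is in view belongs to the job. There is more than one size of the clip; the one meant has the size given above.

How it is judged (in metres and radians):
On the way, in this order (a step that is already met when the one before it is completed fails the run):
1. every cup present stands upright on the tin's floor and the thermometer is clipped on the tin's rim and let go (x of cup1 in the frame of tin between -0.115 and 0.115 m and y of cup1 in the frame of tin between -0.085 and 0.085 m and z of each of cup1, cup2, cup3, cup4, cup5 in the frame of tin below 0.011 m and angle between each of cup1, cup2, cup3, cup4, cup5's own z axis and vertical below 0.15 rad and x of cup2 in the frame of tin between -0.115 and 0.115 m and y of cup2 in the frame of tin between -0.085 and 0.085 m and x of cup3 in the frame of tin between -0.115 and 0.115 m and y of cup3 in the frame of tin between -0.085 and 0.085 m and x of cup4 in the frame of tin between -0.115 and 0.115 m and y of cup4 in the frame of tin between -0.085 and 0.085 m and x of cup5 in the frame of tin between -0.115 and 0.115 m and y of cup5 in the frame of tin between -0.085 and 0.085 m and ((x of clip_tip in the frame of tin between 0.127 and 0.139 m and y of clip_tip in the frame of tin between -0.09 and 0.09 m) or (x of clip_tip in the frame of tin between -0.139 and -0.127 m and y of clip_tip in the frame of tin between -0.09 and 0.09 m) or (y of clip_tip in the frame of tin between 0.097 and 0.109 m and x of clip_tip in the frame of tin between -0.12 and 0.12 m) or (y of clip_tip in the frame of tin between -0.109 and -0.097 m and x of clip_tip in the frame of tin between -0.12 and 0.12 m)) and z of clip_tip in the frame of tin below 0.04 m and angle between clip's own z axis and vertical below 0.25 rad), for 0.3 s.
2. then the switch is thrown on (value of joint switch above 0.8 rad), for 0.2 s.
At the end, for the whole second after the job is handed in: Cups present stand inside the tin on its floor (within 7 mm, tilt under 0.15 rad); the clip straddles a tin wall (jaws within 6 mm of its mid-plane, 10 mm or more below the rim, tilt under 0.25); switch past 0.8; tin flat on the hob; all at rest (all of step 1 and x of tin in the frame of hob between -0.11 and 0.11 m and y of tin in the frame of hob between -0.1 and 0.1 m and angle between tin's own z axis and vertical below 0.05 rad and height (world z) of tin below 0.014 m and value of joint switch above 0.8 rad and linear speed of each of cup1, cup2, cup3, cup4, cup5, tin, clip below 0.04 m/s); the robot touches nothing.
It fails at once if the jar, rolling board, pot lid or tongs are moved by more than 30 mm (distance of any of jar, chakla, pot_lid, chimta from where it was at the start of the episode above 0.03 m).
It fails at once if a cup is dropped or thrown into the tin (over 0.8 m/s below its rim) ((x of cup1 in the frame of tin between -0.13 and 0.13 m and y of cup1 in the frame of tin between -0.1 and 0.1 m and z of cup1 in the frame of tin below 0.05 m and linear speed of cup1 above 0.8 m/s) or (x of cup2 in the frame of tin between -0.13 and 0.13 m and y of cup2 in the frame of tin between -0.1 and 0.1 m and z of cup2 in the frame of tin below 0.05 m and linear speed of cup2 above 0.8 m/s) or (x of cup3 in the frame of tin between -0.13 and 0.13 m and y of cup3 in the frame of tin between -0.1 and 0.1 m and z of cup3 in the frame of tin below 0.05 m and linear speed of cup3 above 0.8 m/s) or (x of cup4 in the frame of tin between -0.13 and 0.13 m and y of cup4 in the frame of tin between -0.1 and 0.1 m and z of cup4 in the frame of tin below 0.05 m and linear speed of cup4 above 0.8 m/s) or (x of cup5 in the frame of tin between -0.13 and 0.13 m and y of cup5 in the frame of tin between -0.1 and 0.1 m and z of cup5 in the frame of tin below 0.05 m and linear speed of cup5 above 0.8 m/s)).
Of cup1, cup2, cup3, cup4, cup5 only 2 to 4 are there at a start; the rules pass over those that are not, and their reading is None.
At some moment in a run one of tin may be knocked a few centimetres aside while the robot is not near it.
It also fails if it takes over 210 s, if anything falls off the work surface, if the arm or the gripper's body presses on something with over 40 N, if the wrist force passes 120 N, or if a joint passes its speed limit or range.

## Working session

There is one attempt and no reset: what is moved stays moved. The work goes in short steps, Python scripts to look and compute and a tool call to move; the robot and the scene stay as the last step left them, time stands still between calls to the robot, and variables do not carry over. Pictures are saved under pics/ and viewed, about 12 in all and at most 16, crops included, and the job is handed in when it is done.

Besides the shell and the picture viewer there is one more tool, called after ">>>" as a command line: name --argument value ..., lists and objects as JSON in quotes. apply_moves: Moves the arm, as the interface text tells. Its arguments: {"type":"object","properties":{"increments":{"type":"array"},"grip_force":{"type":"number"}},"required":["increments"]}

```bash
ls; mkdir -p pics; cat > h.py <<'E'
import numpy as np, cv2
from plant import robot
def snap(name,fn=None):
    p=robot.get_image(name)
    if fn: cv2.imwrite('pics/'+fn,cv2.cvtColor(p['img'],cv2.COLOR_RGB2BGR))
    return p
def w(p,xyz): return (np.array(p['pose'])@np.append(xyz,1))[:3]
def ray(p,u,v,z):  # pixel -> world at height z
    K=np.array(p['camera_matrix']);T=np.array(p['pose'])
    d=np.linalg.inv(K)@[u,v,1]; d=T[:3,:3]@[d[0],-d[1],-d[2]]
    c=T[:3,3]; return c+d*(z-c[2])/d[2]
def proj(p,X):
    K=np.array(p['camera_matrix']);T=np.array(p['pose'])
    c=T[:3,:3].T@(np.array(X,float)-T[:3,3]); q=K@[c[0],-c[1],-c[2]]; return q[:2]/q[2]
E
python3 - <<'E'
from h import *
a=snap('top','t0.png');b=snap('side','s0.png')
print({k:(v if k!='img' else 0) for k,v in a.items()}); print(b['pose'])
s=robot.get_state();print(s)
for n in ['cup1','cup2','cup3','cup4','cup5','rail','hob','tin','stand','clip','clip_pivot','switch','switch_base','switch_tip','jar','chakla','pot_lid','chimta']:
    for nm,p in (('t',a),('s',b)):
        try: print(n,nm,[(w(p,r['xyz']).round().tolist(),round(r['conf'],2)) for r in robot.search_frame(n,p)[:4]])
        except Exception as e: print(n,e)
E
```

```text
pics
{'img': 0, 'camera_matrix': array([[575.1629144,   0.       , 322.4567598],
       [  0.       , 575.1629144, 233.7395522],
       [  0.       ,   0.       ,   1.       ]]), 'pose': array([[ 5.83316968e-03,  9.98109641e-01, -6.11810321e-02,
         4.70864299e+02],
       [-9.99979791e-01,  5.97689528e-03,  2.16643953e-03,
        -4.98866808e+01],
       [ 2.52801681e-03,  6.11671585e-02,  9.98124335e-01,
         1.61585468e+03],
       [ 0.00000000e+00,  0.00000000e+00,  0.00000000e+00,
         1.00000000e+00]]), 'shot': 1}
[[ 9.26092828e-01  2.75778557e-01 -2.57484488e-01  2.18352206e+02]
 [-3.77283823e-01  6.82315747e-01 -6.26180596e-01 -9.36762457e+02]
 [ 2.99853971e-03  6.77046091e-01  7.35934508e-01  1.08028781e+03]
 [ 0.00000000e+00  0.00000000e+00  0.00000000e+00  1.00000000e+00]]
{'clock': 0.1, 'q': array([ 1.23977148,  0.53709208, -0.00444989,  1.53880296,  0.00260594,
        1.06729688, -0.07118081]), 'dq': array([ 1.47885440e-04, -1.90076821e-03, -1.48805491e-03, -2.51301849e-03,
        7.20060500e-04, -1.93398616e-05, -8.42217292e-04]), 'joint_torque': array([
[... 2572 characters left out ...]
0], 0.41)]
switch_tip s [([430.0, 113.0, 83.0], 0.58), ([639.0, 89.0, 89.0], 0.3)]
jar t [([779.0, -68.0, 14.0], 0.75), ([365.0, -413.0, 119.0], 0.64)]
jar s [([357.0, -450.0, 105.0], 0.64)]
chakla t [([342.0, 438.0, 38.0], 0.89), ([514.0, -417.0, 11.0], 0.27)]
chakla s [([343.0, 419.0, 35.0], 0.78), ([773.0, -79.0, 14.0], 0.56), ([523.0, 335.0, 86.0], 0.49), ([640.0, 90.0, 90.0], 0.15)]
pot_lid t [([779.0, -63.0, 11.0], 0.78)]
pot_lid s [([773.0, -77.0, 14.0], 0.92), ([524.0, -428.0, 61.0], 0.65), ([505.0, -431.0, 7.0], 0.55), ([639.0, 90.0, 90.0], 0.23)]
chimta t [([328.0, 176.0, 7.0], 0.76), ([607.0, 178.0, 32.0], 0.62)]
chimta s [([507.0, -432.0, 7.0], 0.73), ([314.0, 175.0, 9.0], 0.63)]
```

View pics/t0.png

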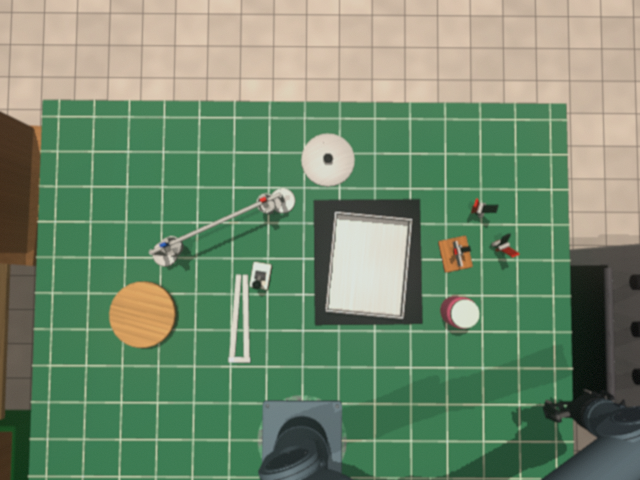

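View pics/s0.png

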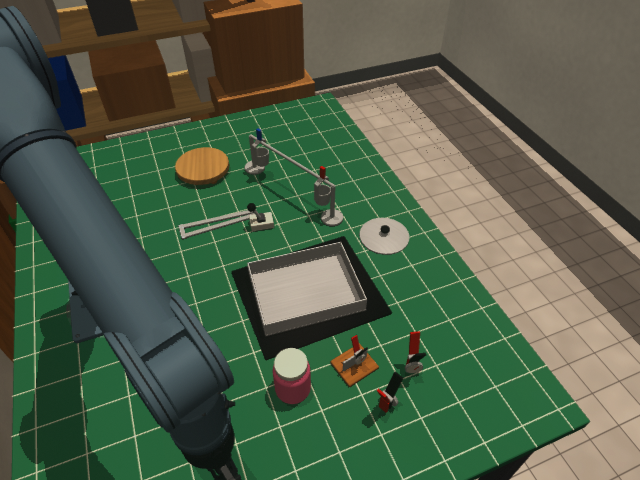

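```bash
python3 - <<'E'
import cv2,numpy as np
t=cv2.imread('pics/t0.png');s=cv2.imread('pics/s0.png')
z=lambda im,x,y,w,h:cv2.resize(im[y:y+h,x:x+w],(400,300),interpolation=cv2.INTER_CUBIC)
cv2.imwrite('pics/c0.png',np.vstack([np.hstack([z(t,145,220,60,45),z(t,245,180,60,45)]),np.hstack([z(s,235,120,60,45),z(s,295,160,60,45)])]))
cv2.imwrite('pics/c1.png',np.vstack([np.hstack([z(t,430,220,60,45),z(t,235,255,60,45)]),np.hstack([z(s,325,330,60,45),z(s,235,190,60,45)])]))
E
```

```text
(no output)
```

View pics/c0.png

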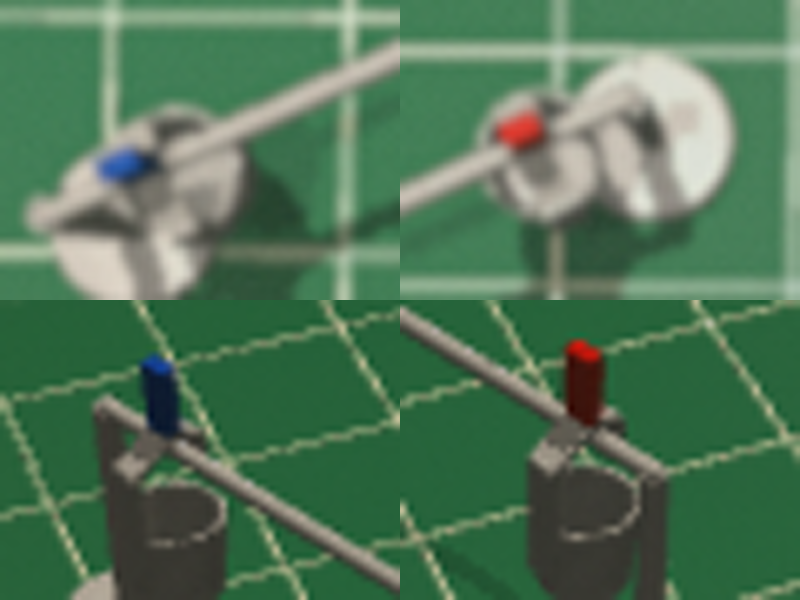

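View pics/c1.png

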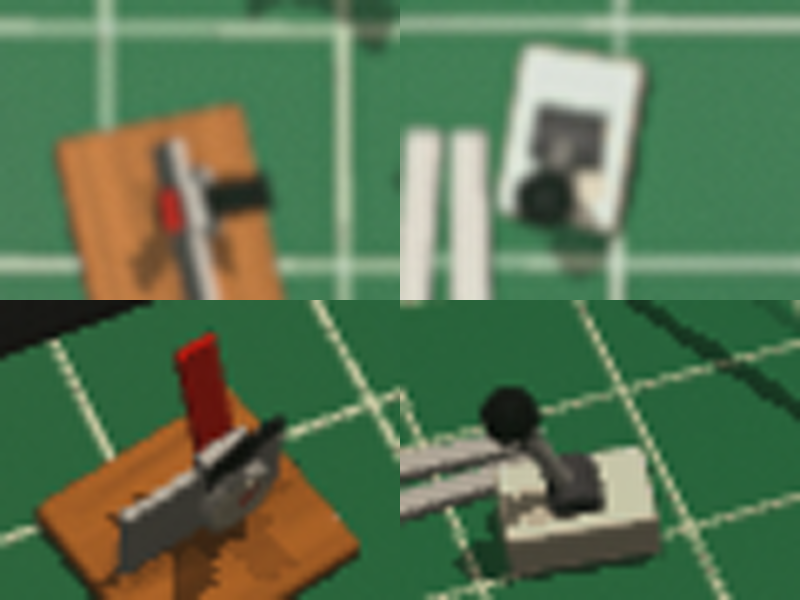

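```bash
cat >> h.py <<'E'
from scipy.optimize import least_squares
def tri(obs): # obs [(pic,(u,v))]
    return least_squares(lambda X:np.concatenate([proj(p,X)-np.array(c) for p,c in obs]),[520,0,100]).x
def mask(p,col):
    h=cv2.cvtColor(p['img'],cv2.COLOR_RGB2HSV).astype(int);H,S,V=h[...,0],h[...,1],h[...,2]
    if col=='red': return ((H<8)|(H>172))&(S>150)&(V>60)
    if col=='blue': return (H>105)&(H<128)&(S>140)&(V>60)
def cen(p,col,near,r=14):
    m=mask(p,col);yy,xx=np.nonzero(m);k=(abs(xx-near[0])<r)&(abs(yy-near[1])<r)
    return np.array([xx[k].mean(),yy[k].mean()]),k.sum()
def boxcen(p,c,yaw,z0,z1,hx=5,hy=8):
    R=np.array([[np.cos(yaw),-np.sin(yaw)],[np.sin(yaw),np.cos(yaw)]])
    P=np.array([proj(p,[*(np.array(c)+R@[sx*hx,sy*hy]),z]) for sx in(-1,1) for sy in(-1,1) for z in(z0,z1)],np.float32)
    m=cv2.moments(cv2.convexHull(P)); return np.array([m['m10'],m['m01']])/m['m00']
E
python3 - <<'E'
from h import *
a=snap('top');b=snap('side')
e1=ray(a,151,252.2,135);e2=ray(a,279.5,195,135);d=e1-e2
print('rail',e1,e2,np.linalg.norm(d)); yaw=np.arctan2(d[1],d[0])-np.pi/2
print('yaw',np.degrees(yaw),(e1+e2)/2)
for col,nt,ns in(('blue',(163,244),(259,134)),('red',(264,199),(323,173))):
    ct,n1=cen(a,col,nt);cs,n2=cen(b,col,ns)
    f=lambda c:np.concatenate([boxcen(a,c,yaw,143,181)-ct,boxcen(b,c,yaw,143,181)-cs])
    r=least_squares(f,ray(a,*nt,170)[:2]);print(col,n1,n2,r.x,r.fun, tri([(a,ct),(b,cs)]))
# tin
r=robot.silhouettes('tin',a)[0]['region'].astype(np.uint8)
h=cv2.convexHull(cv2.findContours(r,0,2)[0][0]); 
cnt=max(cv2.findContours(r,0,2)[0],key=cv2.contourArea)
W=np.array([ray(a,*q[0],58)[:2] for q in cnt],np.float32);print('tin',cv2.minAreaRect(W),cv2.boxPoints(cv2.minAreaRect(W)))
for n,z in(('switch_base',25),('stand',10),('hob',8)):
    r=robot.silhouettes(n,a)[0]['region'].astype(np.uint8);cnt=max(cv2.findContours(r,0,2)[0],key=cv2.contourArea)
    W=np.array([ray(a,*q[0],z)[:2] for q in cnt],np.float32);print(n,cv2.minAreaRect(W))
red=(455.8,251.5);blk=(466.5,249)
print('clip red/blk tips',ray(a,*red,95),ray(a,*blk,95))
print('sw tip',ray(a,235+545/6.667,255+198/6.667,75),ray(b,235+108/6.667,190+115/6.667,75))
# side: fin ends & clip tips
print('side red tip',ray(b,325+197/6.667,330+50/6.667,95),'blk',ray(b,325+280/6.667,330+122/6.667,93))
print('fin side',ray(b,325+122/6.667,330+215/6.667,50))
print('fin top',ray(a,430+172/6.667,220+142/6.667,50))
E
```

```text
rail [511.41567247 387.68863443 135.        ] [661.47923121  58.72922748 135.        ] 361.5706889168828
yaw 24.521358265611255 [586.44745184 223.20893096 135.        ]
blue 16 8 [531.78708068 348.58699993] [-0.05955877 -0.58982635  0.8132533   3.19800269] [529.52777589 344.37423717 177.57969197]
red 19 32 [646.44382722  95.22056564] [ 1.47011401 -0.02206451  0.25138678  1.09749186] [646.60873333  98.81804097 163.4968976 ]
tin ((483.6865539550781, -177.02798461914062), (213.2300567626953, 272.1788024902344), 84.79762268066406) [[ 338.49054  -270.86407 ]
 [ 609.54816  -295.54358 ]
 [ 628.88257   -83.191895]
 [ 357.82495   -58.51239 ]]
switch_base ((451.88482666015625, 117.52253723144531), (51.50355529785156, 73.2557601928711), 80.7279052734375)
stand ((516.5916137695312, -424.4629821777344), (90.07384490966797, 78.2858657836914), 13.535000801086426)
hob ((493.67333984375, -180.25390625), (348.8170166015625, 300.09771728515625), 0.3857468068599701)
clip red/blk tips [ 519.12244022 -406.24752839   95.        ] [ 525.90663091 -434.63720606   95.        ]
sw tip [428.93537767 -38.78145517  75.        ] [428.07240008 120.75812459  75.        ]
side red tip [ 519.50151834 -408.29681632   95.        ] blk [ 534.48893335 -443.50110453   93.        ]
fin side [ 481.34328688 -434.38546818   50.        ]
fin top [ 548.36976649 -417.02067187   50.        ]
```

>>> apply_moves --increments '[[1,[0.03,-0.008,0.002],0.2],[1,[0.07,-0.018,0.005],0.2],[1,[0.115,-0.03,0.009],0.2],[1,[0.16,-0.042,0.013],0.2],[1,[0.205,-0.054,0.017],0.2],[1,[0.25,-0.066,0.021],0.2],[1,[0.295,-0.078,0.025],0.2],[1,[0.335,-0.088,0.028],0.2],[1,[0.37,-0.097,0.03],0.2],[1,[0.394,-0.103,0.03],0.2],[1,[0.394,-0.103,0.03],0.2],[1,[0.394,-0.103,0.03],0.2]]' --grip_force 30

```text
clock: 3.4
ee_pos: [523.5, -424.6, 201.1]
eef_rot: [[0.972, 0.236, -0.001], [0.236, -0.972, -0.0], [-0.001, 0.0, -1.0]]
force: [0.4, -1.1, -0.3]
gripper_width: 85.2
```

```bash
cat >> h.py <<'E'
def crop(p,x,y,w,h,W=640):
    return cv2.resize(cv2.cvtColor(p['img'],cv2.COLOR_RGB2BGR)[y:y+h,x:x+w],(W,W*h//w),interpolation=cv2.INTER_CUBIC)
def to(X,yaw=None):
    s=robot.get_state();R=s['eef_rot'];d=R.T@(np.array(X,float)-s['ee_pos'])/1000
    y=np.degrees(np.arctan2(R[1,0],R[0,0]));print('shift',d.round(4),'yaw',y.round(2),end=' ')
    if yaw is not None:print('turn',round(((y-yaw+180)%360-180)/8,2))
E
python3 - <<'E'
from h import *
b=snap('side')
cv2.imwrite('pics/s1.png',crop(b,300,250,120,140))
t=snap('top');cv2.imwrite('pics/t1.png',crop(t,430,200,80,80))
print([(w(b,r['xyz']).round(),r['conf']) for r in robot.search_frame('clip_pivot',b)])
for z in (54,62): print(proj(b,[523,-424,z]))
E
```

```text
[(array([ 639., -485.,   64.]), 0.74), (array([ 547., -550.,   72.]), 0.56), (array([ 520., -427.,   57.]), 0.47), (array([ 812., -110.,   13.]), 0.32)]
[357.78668705 351.68397539]
[357.9836698  349.93576067]
```

View pics/s1.png

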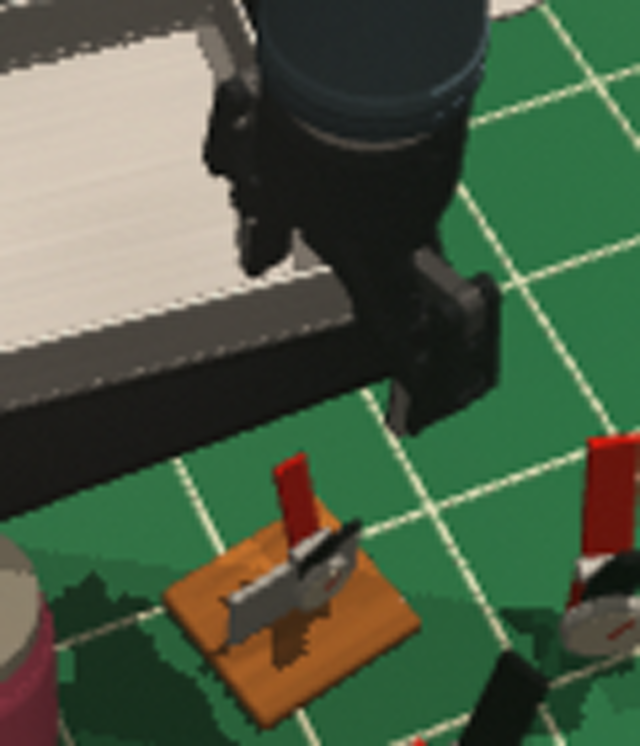

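>>> apply_moves --increments '[[1,[0,0,0.03],0],[1,[0,0,0.065],0],[1,[0,0,0.095],0],[1,[0,0,0.118],0],[1,[0,0,0.127],0],[1,[0,0,0.127],0],[0,[0,0,0.127],0],[0,[0,0,0.127],0],[0,[0,0,0.127],0],[0,[0,0,0.127],0],[0,[0,0,0.127],0],[0,[0,0,0.127],0]]' --grip_force 30

```text
clock: 4.75
ee_pos: [525.6, -426.0, 77.8]
eef_rot: [[0.972, 0.235, 0.005], [0.235, -0.972, -0.003], [0.004, 0.004, -1.0]]
force: [-1.7, 1.6, 14.3]
gripper_width: 16.6
```

>>> apply_moves --increments '[[0,[0,0,0],0],[0,[0,0,0],0],[0,[0,0,0],0]]'

```text
clock: 5.05
ee_pos: [525.6, -426.1, 77.8]
eef_rot: [[0.972, 0.235, 0.005], [0.235, -0.972, -0.003], [0.004, 0.004, -1.0]]
force: [-0.4, 1.7, 14.8]
gripper_width: 16.6
```

>>> apply_moves --increments '[[0,[0,0,-0.005],0],[0,[0,0,-0.015],0],[0,[0,0,-0.03],0],[0,[0,0,-0.05],0],[0,[0,0,-0.075],0],[0,[0,0,-0.1],0],[0,[0,0,-0.12],0],[0,[0,0,-0.126],0],[0,[0,0,-0.126],0]]'

```text
clock: 5.95
ee_pos: [523.9, -425.2, 201.7]
eef_rot: [[0.972, 0.235, 0.002], [0.235, -0.972, -0.001], [0.001, 0.002, -1.0]]
force: [0.2, 0.3, -0.6]
gripper_width: 16.4
```

```bash
python3 - <<'E'
from h import *
b=snap('side');cv2.imwrite('pics/s2.png',crop(b,300,230,120,140))
print(robot.get_state()['gripper_width'])
for n in('clip_pivot','clip_tip'):print([(w(b,r['xyz']).round(),round(r['conf'],2)) for r in robot.search_frame(n,b)])
t=snap('top')
r=robot.silhouettes('tin',t)[0]['region'].astype(np.uint8)
cnt=max(cv2.findContours(r,0,2)[0],key=cv2.contourArea)
W=np.array([ray(t,*q[0],58)[:2] for q in cnt],np.float32);print(cv2.minAreaRect(W))
E
```

```text
16.419654171929427
[(array([ 637., -485.,   68.]), 0.75), (array([ 545., -550.,   67.]), 0.71), (array([ 520., -435.,  171.]), 0.55)]
[(array([ 543., -549.,   66.]), 0.69), (array([ 520., -430.,  172.]), 0.48)]
((484.40899658203125, -177.84397888183594), (213.33551025390625, 272.8554992675781), 84.22147369384766)
```

View pics/s2.png

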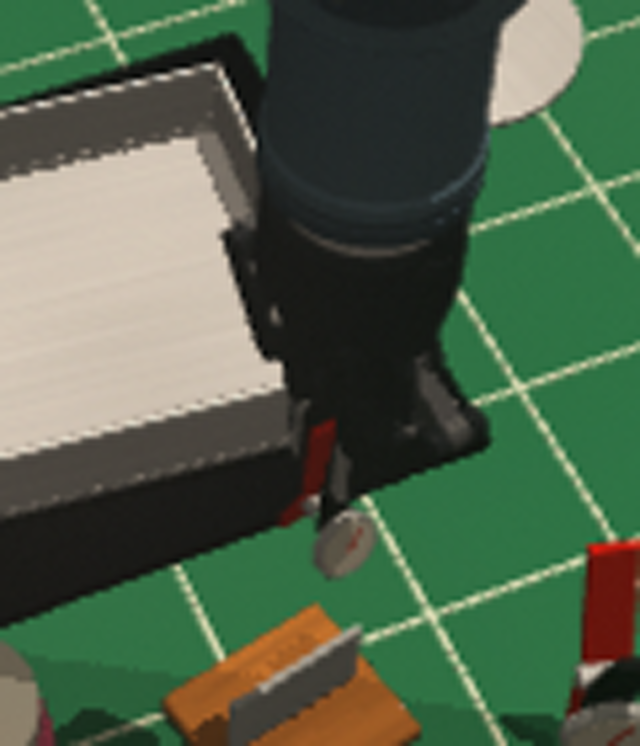

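```bash
python3 - <<'E'
from h import *
b=snap('side')
for z in(172,178,184):print(z,proj(b,[524,-425,z]))
to([494.2,-281.8,160],-5.4)
E
```

```text
172 [361.52623171 324.15916633]
178 [361.7014137  322.62795424]
184 [361.8780569  321.08397023]
shift [ 0.0056 -0.1453  0.0393] yaw 13.58 turn 2.37
```

>>> apply_moves --increments '[[0,[0.001,-0.02,0.0],0.5],[0,[0.002,-0.05,0.0],1.2],[0,[0.003,-0.085,0.0],2.0],[0,[0.005,-0.12,0.01],2.37],[0,[0.0056,-0.138,0.02],2.37],[0,[0.0056,-0.145,0.032],2.37],[0,[0.0056,-0.145,0.04],2.37],[0,[0.0056,-0.145,0.04],2.37],[0,[0.0056,-0.145,0.04],2.37]]'

```text
clock: 7.15
ee_pos: [494.8, -284.2, 160.1]
eef_rot: [[0.995, -0.096, -0.0], [-0.096, -0.995, -0.001], [-0.0, 0.001, -1.0]]
force: [-0.3, -0.1, -0.7]
gripper_width: 16.2
```

```bash
python3 - <<'E'
from h import *
b=snap('side');cv2.imwrite('pics/s3.png',crop(b,240,220,150,130,750))
t=snap('top')
r=robot.silhouettes('tin',t)[0]['region'].astype(np.uint8)
cnt=max(cv2.findContours(r,0,2)[0],key=cv2.contourArea)
W=np.array([ray(t,*q[0],58)[:2] for q in cnt],np.float32);print(cv2.minAreaRect(W))
to([494.2,-281.8,90],-5.4)
print(proj(b,[494.2,-281.8,58]))
E
```

```text
((484.96044921875, -177.88018798828125), (213.1881103515625, 274.0317077636719), 84.45318603515625)
shift [-0.0011 -0.0018  0.0707] yaw -5.46 turn -0.01
[323.45686433 308.01644839]
```

View pics/s3.png

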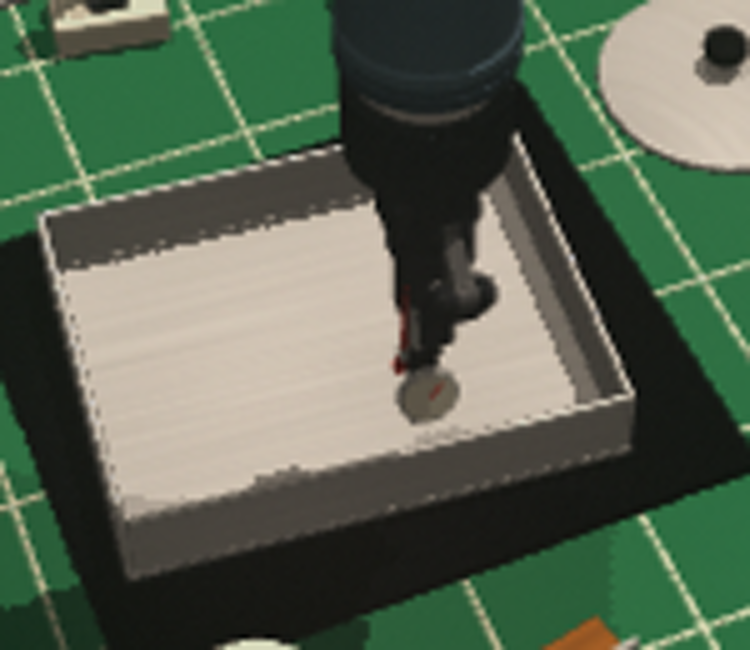

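>>> apply_moves --increments '[[0,[-0.001,-0.001,0.01],0],[0,[-0.001,-0.001,0.022],0],[0,[-0.001,-0.001,0.034],0],[0,[-0.001,-0.001,0.046],0],[0,[-0.001,-0.001,0.056],0],[0,[-0.001,-0.001,0.064],0],[0,[-0.001,-0.001,0.069],0],[0,[-0.001,-0.001,0.071],0],[0,[-0.001,-0.001,0.071],0]]'

```text
clock: 8.2
ee_pos: [494.0, -282.7, 89.4]
eef_rot: [[0.996, -0.095, 0.001], [-0.095, -0.996, -0.002], [0.001, 0.001, -1.0]]
force: [0.0, -4.3, -2.3]
gripper_width: 16.6
```

```bash
python3 - <<'E'
from h import *
b=snap('side');cv2.imwrite('pics/s4.png',crop(b,270,220,100,100,600))
E
```

```text
(no output)
```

View pics/s4.png

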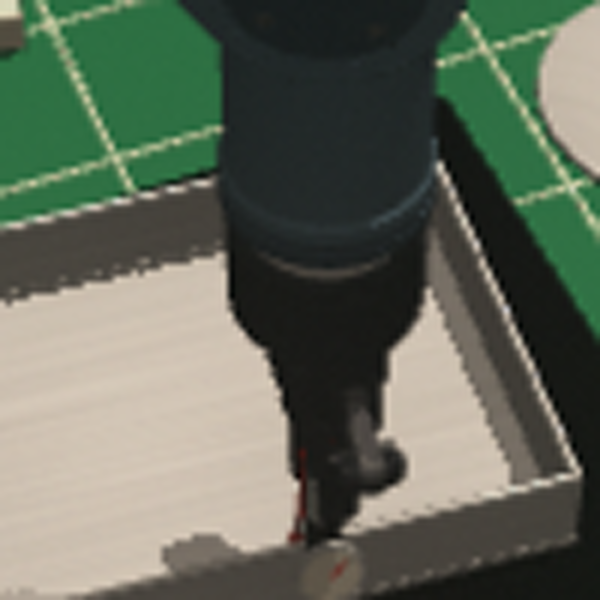

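>>> apply_moves --increments '[[0,[0,0.003,0],0],[0,[0,0.005,0.001],0],[0,[0,0.005,0.003],0],[0,[0,0.005,0.004],0],[0,[0,0.005,0.004],0]]'

```text
clock: 8.75
ee_pos: [493.7, -286.0, 86.0]
eef_rot: [[0.996, -0.094, 0.0], [-0.094, -0.996, 0.0], [0.0, -0.001, -1.0]]
force: [-2.4, 1.1, 9.1]
gripper_width: 16.7
```

>>> apply_moves --increments '[[0,[0,0,-0.002],0],[0.3,[0,0,-0.002],0],[0.5,[0,0,-0.002],0],[0.8,[0,0,-0.002],0],[0.8,[0,0,-0.002],0],[0.8,[0,0,-0.002],0],[0.8,[0,0,-0.01],0],[0.8,[0,0,-0.03],0],[0.8,[0,0,-0.06],0],[0.8,[0,0,-0.1],0],[0.8,[0,0,-0.14],0],[0.8,[0,0,-0.16],0]]'

```text
clock: 9.95
ee_pos: [494.9, -287.3, 249.8]
eef_rot: [[0.996, -0.094, 0.005], [-0.094, -0.996, -0.003], [0.005, 0.002, -1.0]]
force: [0.6, -0.3, -0.2]
gripper_width: 68.1
```

```bash
python3 - <<'E'
from h import *
b=snap('side');cv2.imwrite('pics/s5.png',crop(b,240,220,150,130,750))
for n in('clip_pivot','clip_tip'):print([(w(b,r['xyz']).round(),round(r['conf'],2)) for r in robot.search_frame(n,b)])
t=snap('top')
r=robot.silhouettes('tin',t)[0]['region'].astype(np.uint8)
cnt=max(cv2.findContours(r,0,2)[0],key=cv2.contourArea)
W=np.array([ray(t,*q[0],58)[:2] for q in cnt],np.float32);print(cv2.minAreaRect(W))
E
```

```text
[(array([ 639., -484.,   65.]), 0.87), (array([ 544., -549.,   68.]), 0.67), (array([ 488., -291.,   77.]), 0.56)]
[(array([ 541., -547.,   68.]), 0.7), (array([ 637., -486.,   63.]), 0.57), (array([ 476., -182.,   11.]), 0.49), (array([ 492., -292.,   81.]), 0.47)]Traceback (most recent call last):
  File "<stdin>", line 5, in <module>
IndexError: list index out of range
```

View pics/s5.png

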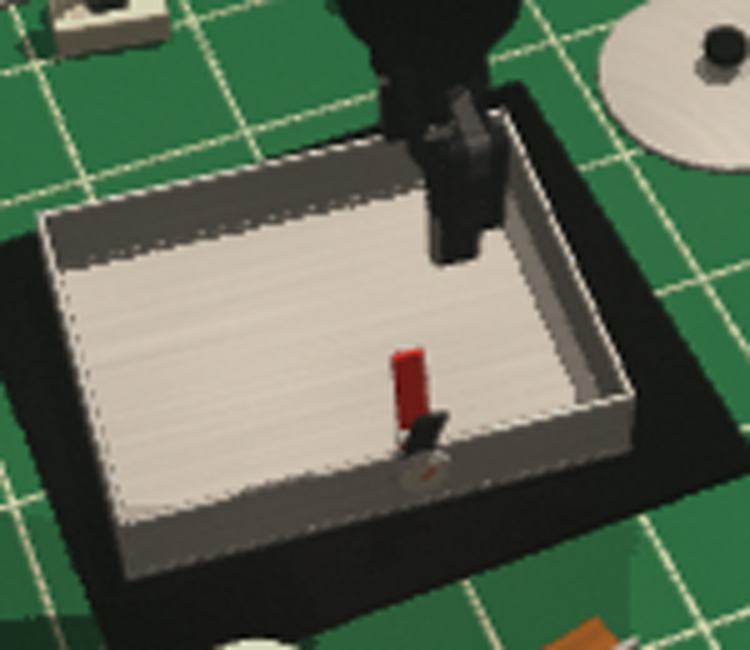

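```bash
python3 - <<'E'
from h import *
to([645.5,95.5,235],-65.5)
print(robot.get_state()['q'])
E
```

```text
shift [ 0.1162 -0.3943  0.0097] yaw -5.39 turn 7.51
[ 0.4602967   0.38613417 -0.01711688  1.74080303  0.00763601  1.01593902
 -1.22438171]
```

>>> apply_moves --increments '[[0.6,[0.01,-0.03,0.0],-1.05],[0.6,[0.022,-0.075,0.0],-2.1],[0.6,[0.035,-0.12,0.002],-3.15],[0.6,[0.048,-0.165,0.003],-4.2],[0.6,[0.06,-0.205,0.004],-5.25],[0.6,[0.072,-0.245,0.005],-6.3],[0.6,[0.083,-0.28,0.006],-7.35],[0.6,[0.092,-0.31,0.008],-8.4],[0.6,[0.1,-0.34,0.009],-9.45],[0.6,[0.107,-0.365,0.01],-10.5],[0.6,[0.112,-0.385,0.01],-11.5],[0.6,[0.116,-0.394,0.01],-12.5]]'

```text
clock: 11.4
ee_pos: [645.0, 97.9, 233.3]
eef_rot: [[-0.089, 0.996, -0.003], [0.996, 0.089, 0.001], [0.002, -0.003, -1.0]]
force: [0.4, 0.0, 0.4]
gripper_width: 51.1
```

>>> apply_moves --increments '[[0.6,[0,0,0],-1],[0.6,[0,0,0],-2],[0.6,[0,0,0],-2.49],[0.6,[0,0,0],-2.49],[0.6,[0,0,0],-2.49]]'

```text
clock: 11.9
ee_pos: [645.3, 94.8, 234.1]
eef_rot: [[-0.413, 0.911, -0.002], [0.911, 0.413, -0.0], [0.001, -0.002, -1.0]]
force: [-0.1, -0.4, -0.3]
gripper_width: 51.1
```

```bash
python3 - <<'E'
from h import *
b=snap('side');cv2.imwrite('pics/s6.png',crop(b,270,100,100,120,600))
to([645.5,95.5,151],114.5)
for z in(143,162,181):print(proj(b,[645.5,95.5,z]))
E
```

```text
shift [0.0006 0.0004 0.0834] yaw 114.43 turn -0.01
[322.47508265 176.84744397]
[322.50563006 171.8096131 ]
[322.53677985 166.67243999]
```

View pics/s6.png

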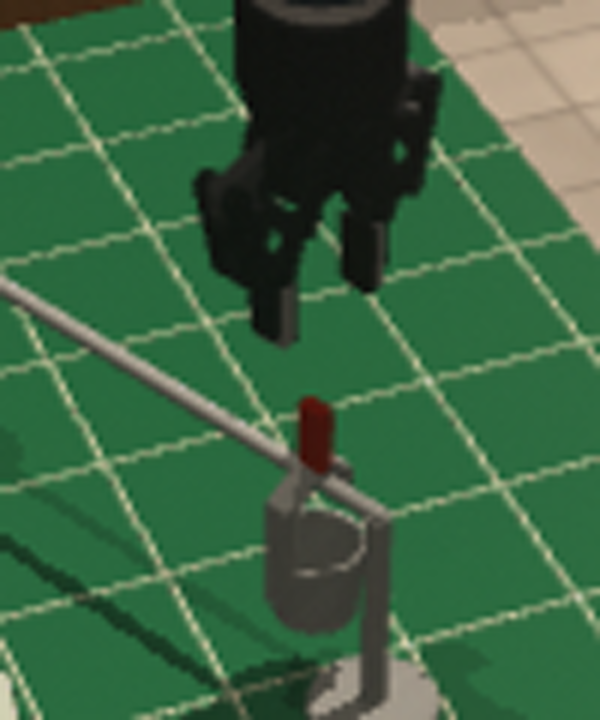

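>>> apply_moves --increments '[[0.6,[0,0,0.02],0],[0.6,[0,0,0.045],0],[0.6,[0,0,0.068],0],[0.6,[0,0,0.08],0],[0.6,[0,0,0.083],0],[0.6,[0,0,0.083],0],[0,[0,0,0.083],0],[0,[0,0,0.083],0],[0,[0,0,0.083],0],[0,[0,0,0.083],0],[0,[0,0,0.083],0],[0,[0,0,0.083],0]]' --grip_force 40

```text
clock: 13.15
ee_pos: [646.7, 95.2, 153.2]
eef_rot: [[-0.415, 0.91, 0.002], [0.91, 0.415, 0.0], [-0.0, 0.002, -1.0]]
force: [0.4, -0.1, 6.0]
gripper_width: 8.8
```

>>> apply_moves --increments '[[0,[0,0,-0.006],0],[0,[0,0,-0.014],0],[0,[0,0,-0.021],0],[0,[0,0,-0.025],0],[0,[0,0,-0.025],0],[0,[0,-0.01,-0.025],0],[0,[0,-0.025,-0.025],0],[0,[0,-0.04,-0.025],0],[0,[0,-0.052,-0.025],0],[0,[0,-0.06,-0.025],0],[0,[0,-0.06,-0.025],0]]'

```text
clock: 14.25
ee_pos: [590.1, 69.1, 177.0]
eef_rot: [[-0.415, 0.91, -0.001], [0.91, 0.415, -0.001], [-0.0, -0.001, -1.0]]
force: [0.4, -0.0, -1.0]
gripper_width: 9.0
```

```bash
python3 - <<'E'
from h import *
b=snap('side');cv2.imwrite('pics/s7.png',crop(b,250,100,100,120,600))
s=robot.get_state();print(s['ee_pos'],s['force'],s['ft_torque'],s['gripper_width'])
E
```

```text
[591.01852588  69.64204751 177.24853421] [ 0.06426061  0.10438653 -1.33168281] [0.04209613 0.02850009 0.0092634 ] 9.16917690153025
```

View pics/s7.png

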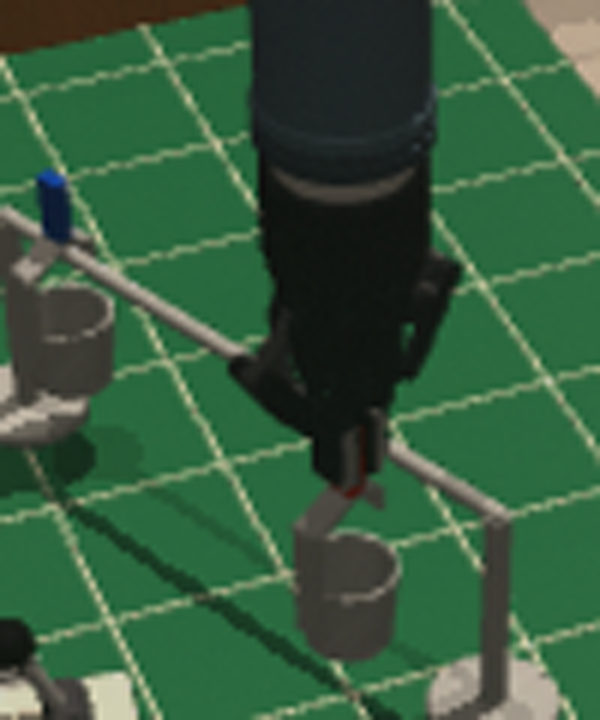

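```bash
python3 - <<'E'
from h import *
to([541.6,-162.9,225])
E
```

```text
shift [-0.1911 -0.1415 -0.0477] yaw 114.51
```

>>> apply_moves --increments '[[0,[0,0,-0.02],0],[0,[0,0,-0.045],0],[0,[-0.015,-0.01,-0.05],0],[0,[-0.04,-0.028,-0.05],0],[0,[-0.072,-0.053,-0.05],0],[0,[-0.105,-0.078,-0.05],0],[0,[-0.138,-0.102,-0.05],0],[0,[-0.165,-0.122,-0.05],0],[0,[-0.183,-0.135,-0.05],0],[0,[-0.191,-0.1415,-0.05],0],[0,[-0.191,-0.1415,-0.05],0],[0,[-0.191,-0.1415,-0.05],0]]'

```text
clock: 15.5
ee_pos: [542.6, -160.7, 227.4]
eef_rot: [[-0.417, 0.909, 0.001], [0.909, 0.417, 0.001], [0.001, 0.001, -1.0]]
force: [0.5, 0.5, -0.6]
gripper_width: 9.3
```

```bash
cat >> h.py <<'E'
def tin(p):
    rs=robot.silhouettes('tin',p)
    if not rs: print('no tin'); return
    r=rs[0]['region'].astype(np.uint8);cnt=max(cv2.findContours(r,0,2)[0],key=cv2.contourArea)
    print('tin',rs[0]['conf'],cv2.minAreaRect(np.array([ray(p,*q[0],58)[:2] for q in cnt],np.float32)))
E
python3 - <<'E'
from h import *
b=snap('side');tin(b);t=snap('top');tin(t)
# project expected tin rim corners on the side view
im=cv2.cvtColor(b['img'],cv2.COLOR_RGB2BGR)
c,s=np.cos(np.radians(-5.4)),np.sin(np.radians(-5.4))
P=np.array([proj(b,[485+c*x-s*y,-177.6+s*x+c*y,58]) for x,y in((-135,-105),(135,-105),(135,105),(-135,105))])
cv2.polylines(im,[np.round(P*8).astype(int)],True,(0,255,255),1,shift=3)
cv2.imwrite('pics/s8.png',cv2.resize(im[170:350,220:420],(800,720))[:600])
s=robot.get_state();print(s['ee_pos'],s['force'],s['ft_torque'],s['gripper_width'])
E
```

```text
tin 0.59 ((480.1302795410156, -195.7266845703125), (241.18795776367188, 272.0072021484375), 84.90345764160156)
tin 0.62 ((339.83905029296875, 171.03334045410156), (232.5540313720703, 56.21080780029297), 0.7816943526268005)
[ 542.37339061 -160.86254371  227.35102519] [-1.00840007 -0.27224602 -0.78607835] [-0.01480461 -0.00085405  0.01436791] 9.346023370847247
```

View pics/s8.png

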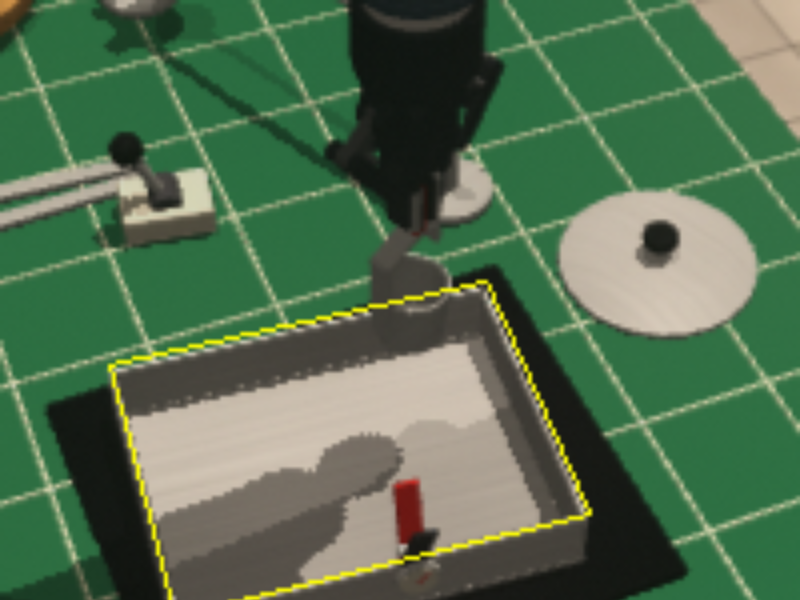

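>>> apply_moves --increments '[[0,[0,0,0.02],0],[0,[0,0,0.045],0],[0,[0,0,0.07],0],[0,[0,0,0.088],0],[0,[0,0,0.098],0],[0,[0,0,0.104],0],[0,[0,0,0.107],0],[0,[0,0,0.109],0],[0,[0,0,0.111],0],[0,[0,0,0.112],0],[0,[0,0,0.112],0]]'

```text
clock: 16.8
ee_pos: [542.8, -162.6, 116.7]
eef_rot: [[-0.415, 0.91, 0.002], [0.91, 0.415, -0.001], [-0.001, 0.001, -1.0]]
force: [-0.8, -0.1, 7.3]
gripper_width: 9.2
```

Contact with the floor felt. Release and rise, then go to the blue cup.

>>> apply_moves --increments '[[0,[0,0,-0.001],0],[0.3,[0,0,-0.001],0],[0.5,[0,0,-0.001],0],[0.5,[0,0,-0.001],0],[0.5,[0,0,-0.001],0],[0.5,[0,0,-0.01],0],[0.5,[0,0,-0.03],0],[0.5,[0,0,-0.06],0],[0.5,[0,0,-0.095],0],[0.5,[0,0,-0.12],0],[0.5,[0,0,-0.13],0],[0.5,[0,0,-0.13],0]]'

```text
clock: 18.0
ee_pos: [542.7, -162.7, 246.7]
eef_rot: [[-0.415, 0.91, 0.003], [0.91, 0.415, -0.001], [-0.002, 0.002, -1.0]]
force: [0.3, -0.1, -0.6]
gripper_width: 42.5
```

```bash
python3 - <<'E'
from h import *
to([529.5,350,250],114.5)
print(robot.get_state()['gripper_width'])
E
```

```text
shift [ 0.4719  0.2008 -0.0039] yaw 114.53 turn 0.0
42.46689354362668
```

>>> apply_moves --increments '[[0.6,[0.02,0.009,0],0],[0.6,[0.06,0.025,0],0],[0.6,[0.105,0.045,0],0],[0.6,[0.15,0.064,0],0],[0.6,[0.195,0.083,0],0],[0.6,[0.24,0.102,0],0],[0.6,[0.285,0.121,0],0],[0.6,[0.33,0.14,0],0],[0.6,[0.375,0.16,0],0],[0.6,[0.415,0.177,0],0],[0.6,[0.45,0.191,0],0],[0.6,[0.472,0.201,0],0]]'

```text
clock: 19.2
ee_pos: [526.5, 353.6, 243.2]
eef_rot: [[-0.419, 0.908, -0.003], [0.908, 0.419, 0.0], [0.001, -0.003, -1.0]]
force: [0.2, 0.1, -0.1]
gripper_width: 51.3
```

```bash
python3 - <<'E'
from h import *
b=snap('side')
im=crop(b,220,80,100,120,300);im2=crop(b,240,190,150,180,300)
cv2.imwrite('pics/s9.png',np.hstack([cv2.resize(im,(400,480)),cv2.resize(im2,(400,480))]))
to([529.5,350,153],114.5)
for z in(143,162,181):print(proj(b,[529.5,350,z]))
cs,n=cen(b,'blue',(259,134));print(cs,n,boxcen(b,[529.5,350],np.radians(24.5),143,181))
t=snap('top');tin(t)
E
```

```text
shift [-0.0087  0.0008  0.0903] yaw 114.94 turn 0.05
[258.9102782  137.89096751]
[258.36914789 132.92207209]
[257.81823972 127.86339205]
[258.22222222 130.66666667] 9 [258.36542968 132.8634642 ]
tin 0.78 ((485.30010986328125, -176.34397888183594), (212.5038299560547, 271.19573974609375), 84.5509262084961)
```

View pics/s9.png

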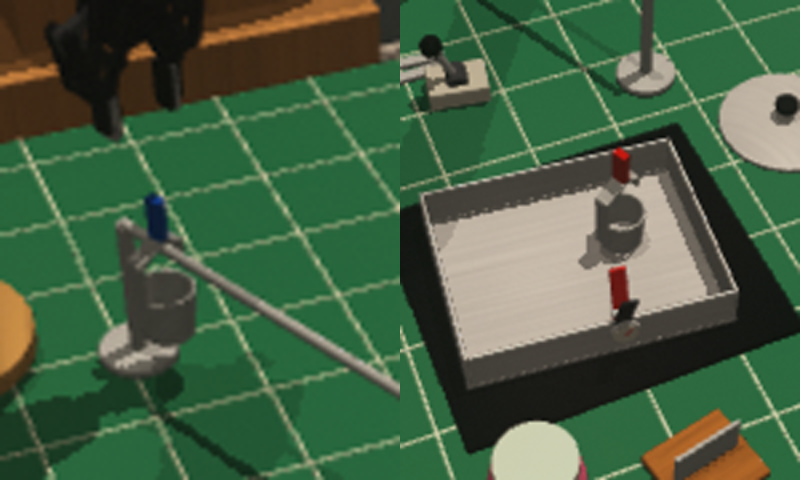

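>>> apply_moves --increments '[[0.6,[0,0,0],0],[0.6,[0,0,0],0]]'

```text
clock: 19.55
ee_pos: [529.3, 348.4, 244.5]
eef_rot: [[-0.413, 0.911, -0.001], [0.911, 0.413, -0.002], [-0.001, -0.001, -1.0]]
force: [0.1, -0.5, 0.5]
gripper_width: 51.2
```

```bash
python3 - <<'E'
from h import *
to([529.5,350,153],114.5)
E
```

```text
shift [0.0015 0.001  0.0914] yaw 114.41 turn -0.01
```

Settled (it had been oscillating).

>>> apply_moves --increments '[[0.6,[0.001,0,0.02],0],[0.6,[0.001,0,0.045],0],[0.6,[0.001,0,0.07],0],[0.6,[0.001,0,0.086],0],[0.6,[0.001,0,0.091],0],[0.6,[0.001,0,0.091],0],[0,[0.001,0,0.091],0],[0,[0.001,0,0.091],0],[0,[0.001,0,0.091],0],[0,[0.001,0,0.091],0],[0,[0.001,0,0.091],0],[0,[0.001,0,0.091],0]]' --grip_force 40

```text
clock: 20.75
ee_pos: [528.4, 351.5, 155.3]
eef_rot: [[-0.415, 0.91, 0.001], [0.91, 0.415, 0.0], [-0.0, 0.001, -1.0]]
force: [-3.0, -1.7, 6.2]
gripper_width: 9.0
```

>>> apply_moves --increments '[[0,[0,0,-0.006],0],[0,[0,0,-0.014],0],[0,[0,0,-0.021],0],[0,[0,0,-0.025],0],[0,[0,0,-0.025],0],[0,[0,-0.01,-0.025],0],[0,[0,-0.025,-0.025],0],[0,[0,-0.04,-0.025],0],[0,[0,-0.052,-0.025],0],[0,[0,-0.06,-0.025],0],[0,[0,-0.06,-0.025],0],[0,[0,-0.06,-0.025],0]]'

```text
clock: 21.95
ee_pos: [474.1, 326.3, 179.3]
eef_rot: [[-0.415, 0.91, 0.0], [0.91, 0.415, 0.0], [-0.0, 0.0, -1.0]]
force: [0.6, 0.9, -1.9]
gripper_width: 8.9
```

```bash
python3 - <<'E'
from h import *
to([432.4,-151.7,230],114.5)
E
```

```text
shift [-0.4176 -0.2363 -0.0507] yaw 114.52 turn 0.0
```

>>> apply_moves --increments '[[0,[0,0,-0.02],0],[0,[0,0,-0.045],0],[0,[-0.015,-0.008,-0.051],0],[0,[-0.045,-0.025,-0.051],0],[0,[-0.08,-0.045,-0.051],0],[0,[-0.12,-0.068,-0.051],0],[0,[-0.16,-0.091,-0.051],0],[0,[-0.2,-0.113,-0.051],0],[0,[-0.24,-0.136,-0.051],0],[0,[-0.28,-0.158,-0.051],0],[0,[-0.32,-0.181,-0.051],0],[0,[-0.355,-0.201,-0.051],0]]'

```text
clock: 23.15
ee_pos: [438.5, -82.6, 230.6]
eef_rot: [[-0.414, 0.91, 0.001], [0.91, 0.414, -0.0], [-0.001, 0.001, -1.0]]
force: [0.7, -0.1, -1.7]
gripper_width: 9.0
```

>>> apply_moves --increments '[[0,[-0.03,-0.017,0],0],[0,[-0.05,-0.028,0],0],[0,[-0.0625,-0.0353,0],0],[0,[-0.0625,-0.0353,0],0],[0,[-0.0625,-0.0353,0],0],[0,[-0.0625,-0.0353,0],0]]'

```text
clock: 23.75
ee_pos: [432.6, -150.3, 230.4]
eef_rot: [[-0.417, 0.909, 0.0], [0.909, 0.417, 0.0], [0.0, 0.0, -1.0]]
force: [-0.6, 0.2, -1.8]
gripper_width: 9.0
```

```bash
python3 - <<'E'
from h import *
b=snap('side');im=cv2.cvtColor(b['img'],cv2.COLOR_RGB2BGR)
c,s=np.cos(np.radians(-5.4)),np.sin(np.radians(-5.4))
P=np.array([proj(b,[485.3+c*x-s*y,-176.8+s*x+c*y,58]) for x,y in((-135,-105),(135,-105),(135,105),(-135,105))])
cv2.polylines(im,[np.round(P*8).astype(int)],True,(0,255,255),1,shift=3)
cv2.imwrite('pics/s10.png',cv2.resize(im[180:340,220:420],(750,600)))
to([432.4,-151.7,118],114.5)
s=robot.get_state();print(s['ee_pos'],s['force'],s['gripper_width'])
E
```

```text
shift [-0.0012 -0.0008  0.1124] yaw 114.65 turn 0.02
[ 432.57678332 -150.33914617  230.38006222] [ 0.08053086 -0.24884122 -2.11605644] 8.900963819554105
```

View pics/s10.png

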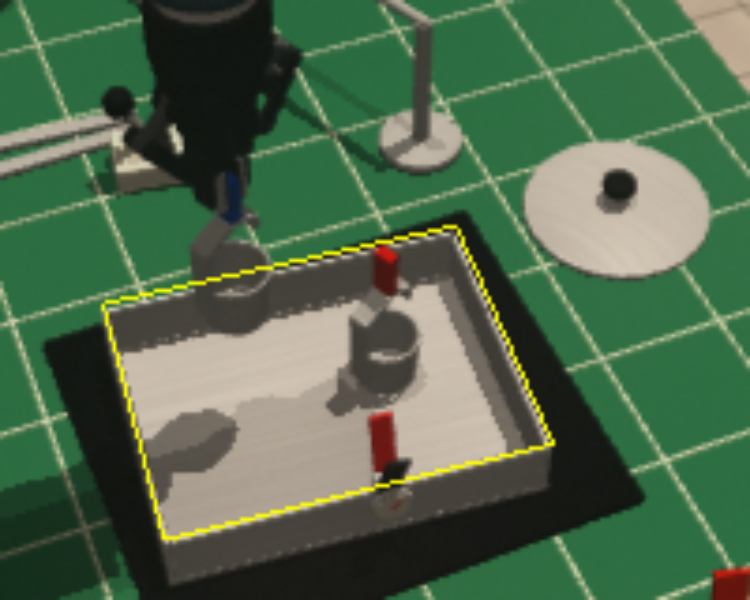

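>>> apply_moves --increments '[[0,[0,0,0.02],0],[0,[0,0,0.045],0],[0,[0,0,0.07],0],[0,[0,0,0.088],0],[0,[0,0,0.098],0],[0,[0,0,0.104],0],[0,[0,0,0.108],0],[0,[0,0,0.111],0],[0,[0,0,0.113],0],[0,[0,0,0.114],0],[0,[0,0,0.114],0]]'

```text
clock: 24.9
ee_pos: [433.6, -152.0, 118.9]
eef_rot: [[-0.415, 0.91, 0.002], [0.91, 0.415, -0.002], [-0.003, 0.001, -1.0]]
force: [-6.6, 1.7, 24.0]
gripper_width: 9.3
```

>>> apply_moves --increments '[[0,[0,0,-0.002],0],[0,[0,0,-0.002],0],[0.3,[0,0,-0.002],0],[0.5,[0,0,-0.002],0],[0.5,[0,0,-0.002],0],[0.5,[0,0,-0.002],0],[0.5,[0,0,-0.012],0],[0.5,[0,0,-0.035],0],[0.5,[0,0,-0.065],0],[0.5,[0,0,-0.1],0],[0.5,[0,0,-0.12],0],[0.5,[0,0,-0.12],0]]'

```text
clock: 26.1
ee_pos: [434.2, -152.0, 239.6]
eef_rot: [[-0.415, 0.91, 0.006], [0.91, 0.415, -0.002], [-0.005, 0.004, -1.0]]
force: [0.2, 0.2, -0.8]
gripper_width: 42.3
```

```bash
python3 - <<'E'
from h import *
b=snap('side')
cv2.imwrite('pics/s11.png',crop(b,220,180,200,160,750))
# switch: 30 mm behind ball in -x (yaw -9.3), tip about (425,121.5)
u=np.array([np.cos(np.radians(-9.3)),np.sin(np.radians(-9.3))])
for k in(-45,-24,50): print(k,np.array([425.5,121.5])+k*u)
for n in('switch_tip',):print([(w(b,r['xyz']).round(),round(r['conf'],2)) for r in robot.search_frame(n,b)])
E
```

```text
-45 [381.09149276 128.77217195]
-24 [401.81546281 125.37849171]
50 [474.84278582 113.41980894]
[(array([ 490., -291.,   79.]), 0.52), (array([428., 115.,  89.]), 0.41)]
```

View pics/s11.png

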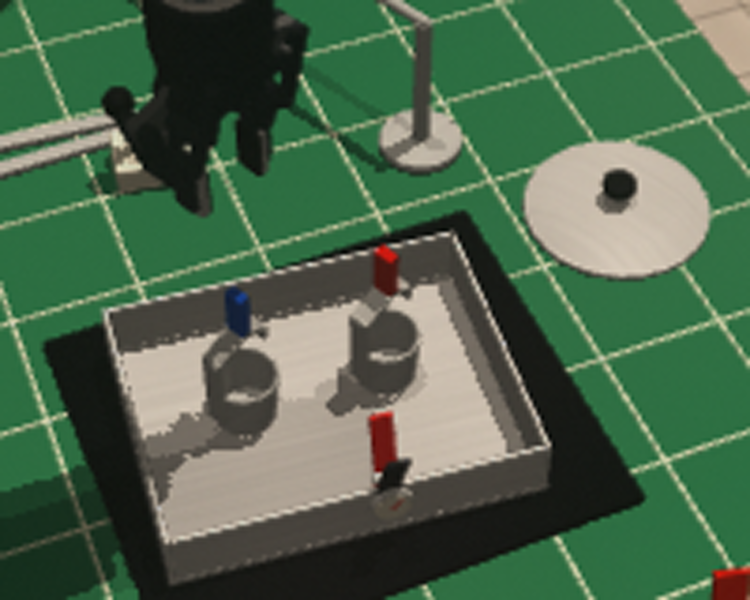

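```bash
python3 - <<'E'
from h import *
to([430,118.5,150],80.7)
E
```

```text
shift [0.2467 0.1102 0.0864] yaw 114.53 turn 4.23
```

>>> apply_moves --increments '[[0.6,[0.02,0.009,0],0.5],[0.6,[0.055,0.025,0],1.4],[0.6,[0.095,0.042,0.005],2.3],[0.6,[0.135,0.06,0.02],3.2],[0.6,[0.175,0.078,0.04],4],[0.6,[0.21,0.094,0.06],4.23],[0.6,[0.235,0.105,0.078],4.23],[0.6,[0.2467,0.11,0.0864],4.23],[0.6,[0.2467,0.11,0.0864],4.23],[0.6,[0.2467,0.11,0.0864],4.23],[0.6,[0.2467,0.11,0.0864],4.23]]'

```text
clock: 27.3
ee_pos: [430.0, 117.1, 150.0]
eef_rot: [[0.164, 0.987, -0.0], [0.987, -0.164, -0.001], [-0.001, 0.0, -1.0]]
force: [-0.8, 0.3, -0.9]
gripper_width: 51.6
```

```bash
python3 - <<'E'
from h import *
b=snap('side')
cv2.imwrite('pics/s12.png',crop(b,210,150,100,100,600))
to([430,118.5,62],80.7);print(proj(b,[426,119,75]))
E
```

```text
shift [ 0.0014 -0.0004  0.0882] yaw 80.56 turn -0.02
[250.69585355 207.81029346]
```

View pics/s12.png

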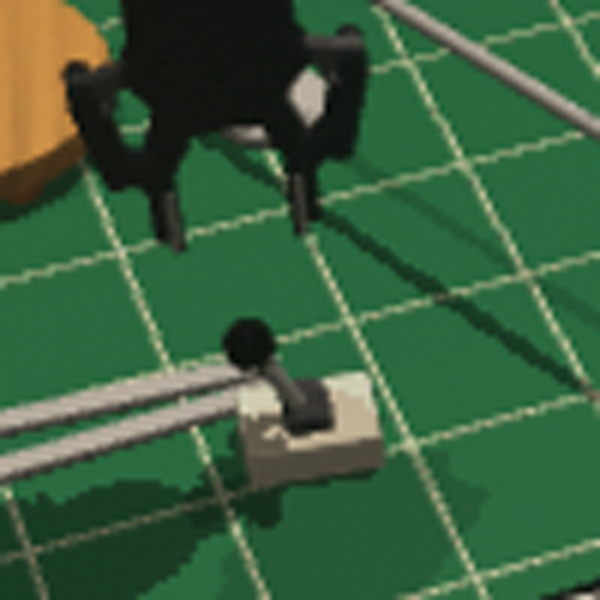

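>>> apply_moves --increments '[[0.6,[0.001,0,0.025],0],[0.6,[0.001,0,0.055],0],[0.6,[0.001,0,0.08],0],[0.6,[0.001,0,0.088],0],[0.6,[0.001,0,0.088],0],[0.6,[0.001,0.01,0.088],0],[0.6,[0.001,0.022,0.088],0],[0.6,[0.001,0.034,0.088],0],[0.6,[0.001,0.046,0.088],0],[0.6,[0.001,0.056,0.088],0],[0.6,[0.001,0.062,0.088],0],[0.6,[0.001,0.062,0.088],0]]'

```text
clock: 28.55
ee_pos: [492.2, 109.2, 61.8]
eef_rot: [[0.163, 0.987, 0.001], [0.987, -0.163, 0.0], [0.0, 0.001, -1.0]]
force: [0.9, -0.4, 0.2]
gripper_width: 51.1
```

>>> apply_moves --increments '[[0.6,[0,0.003,0],0],[0.6,[0,0.006,0],0],[0.6,[0,0.008,0],0],[0.6,[0,0.008,0],0]]'

```text
clock: 28.95
ee_pos: [493.7, 109.1, 61.2]
eef_rot: [[0.159, 0.987, -0.009], [0.987, -0.159, -0.001], [-0.003, -0.009, -1.0]]
force: [-12.5, 2.9, 11.2]
gripper_width: 51.2
```

>>> apply_moves --increments '[[0.6,[0,-0.012,0],0],[0.6,[0,-0.018,-0.005],0],[0.6,[0,-0.018,-0.03],0],[0.6,[0,-0.018,-0.07],0],[0.6,[0,-0.018,-0.11],0],[0.6,[0,-0.018,-0.14],0],[0.6,[0,-0.018,-0.15],0],[0.6,[0,-0.018,-0.15],0]]'

```text
clock: 29.75
ee_pos: [482.4, 111.1, 213.3]
eef_rot: [[0.162, 0.987, 0.004], [0.987, -0.162, 0.0], [0.001, 0.004, -1.0]]
force: [0.0, 0.3, -0.4]
gripper_width: 51.3
```

```bash
python3 - <<'E'
from h import *
b=snap('side');im=crop(b,210,170,200,170,706)
cv2.imwrite('pics/s13.png',im)
s=robot.get_state();print(s['clock'],s['ee_pos'],s['force'])
t=snap('top');tin(t)
print([(w(b,r['xyz']).round(),round(r['conf'],2)) for r in robot.search_frame('switch_tip',b)])
E
```

```text
29.8 [481.36672881 110.77776867 211.81651216] [-0.36636744 -1.06005657 -0.26579814]
tin 0.81 ((484.0130615234375, -178.511474609375), (216.0426483154297, 273.08929443359375), 83.98045349121094)
[(array([ 355., -449.,  104.]), 0.63), (array([474., 109.,  77.]), 0.47)]
```

```bash
python3 - <<'E'
from h import *
b=snap('side');g=b['img'].max(2)
for X in([426,119,75],[472,111.5,77],[478,110.5,76],[484,110,75]):print(X,proj(b,X).round(1))
u,v=proj(b,[478,110.5,76]).astype(int)
m=(g<60).astype(np.uint8);n,l,st,c=cv2.connectedComponentsWithStats(m[v-20:v+20,u-25:u+25])
for i in range(1,n):
    if st[i,4]>8:print(c[i]+[u-25,v-20],st[i])
for r in g[v-12:v+16,u-18:u+20]:print(''.join('#' if x<45 else '+' if x<75 else '.' for x in r))
E
```

```text
[426, 119, 75] [250.7 207.8]
[472, 111.5, 77] [266.3 204.9]
[478, 110.5, 76] [268.3 204.9]
[484, 110, 75] [270.3 204.7]
[268.75806452 204.93548387] [22 17  9  9 62]
[260.54285714 218.85714286] [14 31  9  7 35]
......................++++............
.......................++++...........
.........................++++.........
..........................+++++.......
...........................++++++.....
.............................+++++....
..............................++++....
......................................
.................................+++++
..................###+.............+++
................+#####...............+
...............+#######...............
...............+#######+..............
...............########+..............
...............+#######+..............
...............+#######...............
................######+...............
................+##+..................
................++....................
...............+++....................
...............++.....................
+........++++.++......................
........++++..+.......................
.......++++..++.......................
.......++++..+........................
.......#+++++#+.......................
.......#+++++##+......................
.......+++++++#+......................
```

```bash
python3 - <<'E'
from h import *
for f in('s0','t0'):
    g=cv2.imread(f'pics/{f}.png').max(2)
    u,v=(251,207) if f=='s0' else (257,285)
    n,l,st,c=cv2.connectedComponentsWithStats((g<45).astype(np.uint8)[v-12:v+12,u-12:u+12])
    print(f,[(c[i]+[u-12,v-12],st[i]) for i in range(1,n) if st[i,4]>5])
b=robot.get_image('side');g=b['img'].max(2)
n,l,st,c=cv2.connectedComponentsWithStats((g<45).astype(np.uint8)[193:217,257:281])
print([(c[i]+[257,193],st[i]) for i in range(1,n) if st[i,4]>5])
from scipy.optimize import brentq
# angle model: hinge H, tip = H+60*(sin a u, cos a)
uu=np.array([np.cos(np.radians(-9.3)),np.sin(np.radians(-9.3))])
for hx in(452,455,458):
  H=np.array([hx,117.5-(hx-452)*.16])
  print(hx,[(a,proj(b,[*(H+60*np.sin(a)*uu),22+60*np.cos(a)]).round(1)) for a in(-.5,.3,.4,.5)])
E
```

```text
s0 [(array([251.07272727, 206.98181818]), array([ 8,  8,  9,  9, 55], dtype=int32))]
t0 [(array([256.52631579, 284.57894737]), array([ 9,  9,  6,  6, 19], dtype=int32))]
[(array([268.84313725, 204.90196078]), array([ 8,  8,  8,  9, 51], dtype=int32))]
452 [(-0.5, array([249.6, 207.4])), (0.3, array([265.1, 203.9])), (0.4, array([267. , 204.1])), (0.5, array([268.9, 204.5]))]
455 [(-0.5, array([250.6, 207.3])), (0.3, array([266.1, 203.8])), (0.4, array([268., 204.])), (0.5, array([269.9, 204.3]))]
458 [(-0.5, array([251.7, 207.1])), (0.3, array([267.1, 203.6])), (0.4, array([269. , 203.8])), (0.5, array([270.9, 204.2]))]
```

```bash
python3 - <<'E'
from h import *
print(robot.job_done())
E
```

```text
the job is handed in; nothing more can be done
None
```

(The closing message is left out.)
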